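# Sweep loose bottle caps into the bay

## Robot

A 6-joint arm with a two-finger parallel gripper is mounted at the origin on a cart in front of the work surface, level with it; the furniture and walls round the work are solid. World frame = base frame: x ahead of the robot, y to its left, z up, the work surface at z = 0. Lengths are in m, angles in rad, forces in N, time in s.
With the tool pointing down it reaches from about 0.275 to 0.825 m from the base axis. Payload 4.9 kg.
Tool frame: the origin (TCP) lies on the centre line of the jaws, within the pads' length; the fingertips stand 19 mm ahead of it and the grasp point (between the pads) is the TCP (bot.nose_length is the distance from the TCP to the fingertips, in m); z points along the fingers, y is the line along which they close (so a half turn about z gives the same grasp; the last joint's range is limited). The gripper opens to 85 mm and grips with 20 to 120 N. Pads are 22 mm wide; open, the fingers measure 114 mm over their backs; the gripper's body (76 mm by 85 mm) begins 54 mm behind the grasp point. The pads swing forward as they close: fully open they stand 13 mm farther back than shut.
Start: joints at [-0.134, 0.326, -0.193, 1.052, 0, 1.437], TCP at [0.55, 0, 0.25] pointing down, gripper open.
Joint ranges: [-2.65, 2.65], [-0.97, 1.79], [-1.3, 1.35], [-1.93, 2.1], [-1.47, 1.37], [-3.14, 3.14]. Speed limits (rad/s): [2.57, 2.57, 3.14, 3.14, 3.14, 3.14].

## Interface

Orientations are given as [roll, pitch, yaw] about the fixed x, y, z axes, in that order (R = Rz(yaw) Ry(pitch) Rx(roll)).
In Python, from plant import observe, viewer, bot gives the robot as it stands.
- The arm moves only by the tool step_arm, never from a script. Its argument "plan" is one flat list of numbers, 7 for each row, row after row: the shift along the tool's x, y, z in cm, then the turn, a rotation vector about the tool's x, y, z in degrees, then the gripper command: -1 is fully open, 1 is shut, values between are in proportion. In form: [tx, ty, tz, wx, wy, wz, fingers, tx, ty, tz, wx, wy, wz, fingers, ...]. A call has 1 to 20 rows; each row shifts and turns the commanded pose from where the row before left it, along the tool's axes as they then stand; what a row does not reach is not made up. A row lasts 1/12 s, in which the tool goes at most 41.7 mm and 7.16 degrees, less where a joint would pass 70% of its speed; a pose out of reach is approached as far as the arm can. A call is refused whole if a number of a shift passes 4.17 or a number of a turn 7.16, either way. A call with a gripper value outside its range is refused whole. The fingers move at their own pace and stop on an object; "newtons" is the grip in N (left out, the last holds). Time passes only in rows, so rows that do not move let the fingers close. It gives the time, the measured TCP pose, the force, the opening and the grip force at its end, in the units of the state.
- observe(): the state, without advancing time (a new reading comes with each control period).
- viewer.snapshot(name): name is "scene" or "side" or "wrist"; returns the picture (400x640x3 uint8, red, green, blue); there is no depth.
- viewer.get_calibration(name): a dict with "fx", "fy", "cx", "cy" (pixels), "origin" and "rotation" of the camera in the world. Camera axes: x right, y up, looking along -z (the intrinsics and any distortion apply to the point x, -y, -z); pixel columns grow to the right and rows downward; lengths in m; the calibration is good to about 2 mm. A picture is of the moment at which its call begins: read the wrist's pose just before it. get_calibration takes no time and is no camera call; for the wrist camera it gives the pose at the moment of the call.
- bot.hand_in(): hands the job in; it is judged then, once.
The state is a dict: "time": time; "q": joint angles; "qvel": joint speeds; "joint_efforts": joint torques, N m; "tool_pos": TCP position; "orientation": TCP orientation; "force": force on the tool from outside, world axes, zero at the start; "torque": the same for the moment, N m; "grip_width": opening from 0.0 (shut) to 1.0 (fully open); "gripper_force": force on a finger pad.
Only numpy, scipy, OpenCV 4.12 (cv2) and the standard library are available. Lean on these libraries where they do the work, as an engineer would, in place of code of your own. Each camera call takes 0.05 s, during which the arm holds its last target. There are 200 camera calls.

## Task

Three loose bottle caps lie about on the bench: with your fingers, sweep them along the bench top, in through the open side of the three-sided steel bay, until all three lie flat and wholly inside it. Push them gently and never pinch or lift one, and leave the two small vials and the oil bottle standing where they are.

Things in the scene. Friction and masses are not known exactly. Their poses are not given: they have to be found in the camera images.
- bay: three-sided stainless bay screwed to the bench, no floor of its own (the bench top runs in): inside 150 mm wide (its y), 100 mm deep (its x); walls 3 mm thick, 30 mm high at +x and both y sides, the whole -x side open; 2 mm high flange outside. Origin on the bench, centre of the inside area; +x points from the open side to the back wall, z up. Fixed
- bay_mouth (a point): middle of the open side of the bay, at bench level, 50 mm from the bay's origin along the bay's -x
- cap_1: loose grey ribbed bottle screw cap with a dark disc on its flat top, a plain solid disc 38 mm across and 18 mm high, about 22 g, lying flat on the bench; origin at the centre of its underside, z up
- cap_2: loose grey ribbed bottle screw cap with a dark disc on its flat top, a plain solid disc 38 mm across and 18 mm high, about 22 g, lying flat on the bench; origin at the centre of its underside, z up
- cap_3: loose grey ribbed bottle screw cap with a dark disc on its flat top, a plain solid disc 38 mm across and 18 mm high, about 22 g, lying flat on the bench; origin at the centre of its underside, z up
- white_vial: small white vial standing upright, 25 mm across, 62 mm high, light and easily knocked over; not to be disturbed; origin at the centre of its underside
- brown_vial: small brown vial with a pink cap standing upright, 24 mm across, 50 mm high; not to be disturbed; origin at the centre of its underside
- oil_bottle: small white bottle with a white cap standing upright beyond the bay, 33 mm across, 75 mm high; not to be disturbed; origin at the centre of its underside
- analyser_front (a point): foot of the front face of the tall white bench analyser behind the vials, an obstacle for gripper and wrist: this point is at bench level, midway across the face; the face is upright, runs along y, 410 mm wide and 430 mm high, and the analyser stands behind it (+x). It does not move

How it is judged:
By the outcome, as a careful person would: the job done as asked, in the order asked, and still so for the second after the job is handed in, with the robot touching nothing.
It also fails if it takes over 67 s, if anything falls off the work surface, if the arm or the gripper's body presses on something with over 40 N, if the wrist force passes 120 N, or if a joint passes its speed limit or range.

## Working session

There is one attempt and no reset: what is moved stays moved. The work goes in short steps, Python scripts to look and compute and a tool call to move; the robot and the scene stay as the last step left them, time stands still between calls to the robot, and variables do not carry over. Pictures are saved under pics/ and viewed, at most 11 in all, crops included, and the job is handed in when it is done.

Besides the shell and the picture viewer there is one more tool, called after "Call:" as name(argument=value, ...), one argument or row to a line, values as JSON. step_arm: Moves the arm, as the interface text tells. Its arguments: {"type":"object","properties":{"plan":{"type":"array"},"newtons":{"type":"number"}},"required":["plan"]}

```bash
mkdir -p pics
python3 - <<'E'
from plant import observe, viewer, bot
import cv2
s=observe();print(s)
for n in("scene","side","wrist"):
    c=viewer.get_calibration(n);print(n,c)
    cv2.imwrite(f"pics/{n}0.png",viewer.snapshot(n)[:,:,::-1])
E
```

```text
{'time': 0.0, 'q': array([-1.34185683e-01,  3.26926610e-01, -1.93580499e-01,  1.05203424e+00,
        2.25574922e-05,  1.43662538e+00]), 'qvel': array([-2.24470279e-04, -4.06029543e-04,  3.58539143e-04,  1.60276266e-04,
        6.35614162e-04, -2.59868007e-06]), 'joint_efforts': array([-8.64120029e-04, -4.43402195e+01,  2.62442654e+01,  1.54799223e-02,
       -2.81610664e-04,  2.88437059e-05]), 'tool_pos': array([5.49440902e-01, 1.01281202e-04, 2.49512520e-01]), 'orientation': array([-3.13986633e+00, -2.55784683e-04,  1.57078135e+00]), 'force': array([ 0.70757369, -0.44272255, -0.13471679]), 'torque': array([0.00740284, 0.02111681, 0.0265229 ]), 'gripper_force': 0.0, 'grip_width': 0.9994934972395344}
scene {'fx': 389.3621210665632, 'fy': 389.3621210665632, 'cx': 318.23963992457584, 'cy': 202.3443038614101, 'origin': array([-0.08095966,  0.86441122,  0.76844605]), 'rotation': array([ 0.89602703,  0.02007395, -2.42035261])}
side {'fx': 386.7887739780458, 'fy': 386.7887739780458, 'cx': 314.7904365318363, 'cy': 198.56579395984818, 'origin': array([ 0.39373192, -0.68649412,  0.45513496]), 'rotation': array([ 1.1356344 , -0.00583551, -0.16907307])}
wrist {'fx': 326.4441763719427, 'fy': 326.4441763719427, 'cx': 316.3399147696174, 'cy': 198.51666582796966, 'origin': array([0.54983802, 0.07431781, 0.37370318]), 'rotation': array([-0.29560801,  0.00197371,  0.00040893])}
```

View pics/scene0.png

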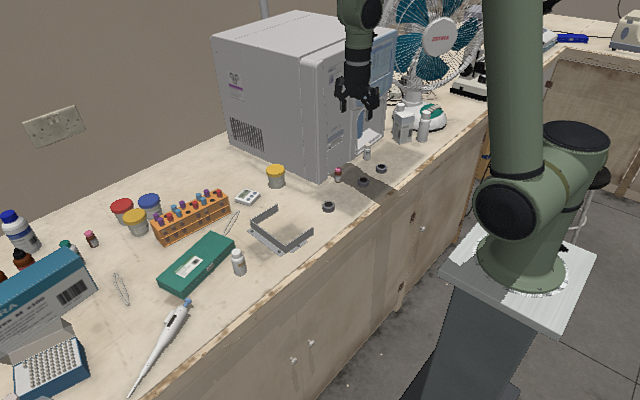

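View pics/side0.png

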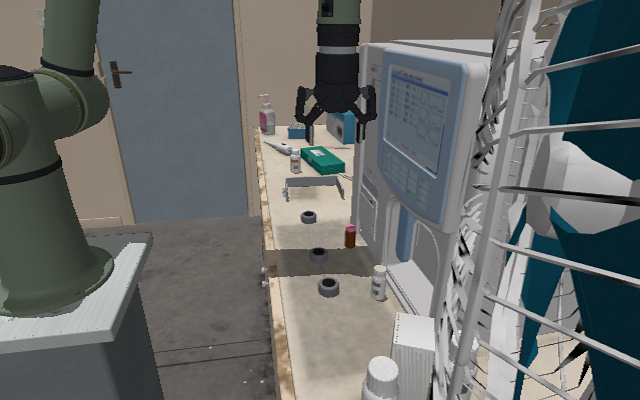

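View pics/wrist0.png

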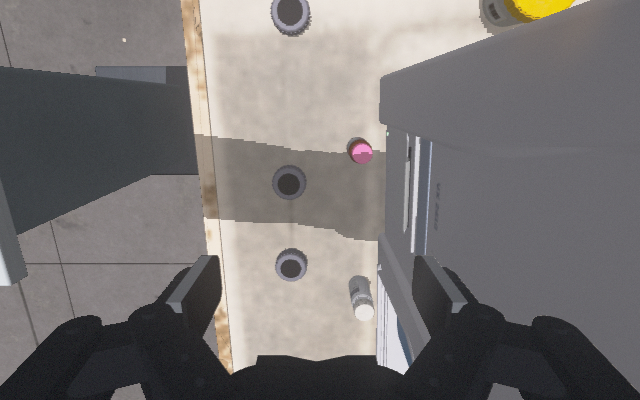

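The wrist view shows the caps' tops at about (291,14), (289,183) and (292,265), the brown vial at (361,153), the white vial at (363,312) and the analyser edge at column 385. The scene view shows the bay at about (280,228). I'll compute positions and zoom in on the bay.

```bash
cat > h.py <<'E'
import numpy as np, cv2
from scipy.spatial.transform import Rotation as R
from plant import observe, viewer, bot
def ray(c,u,v,z):
    d=R.from_euler('xyz',c["rotation"]).apply([(u-c["cx"])/c["fx"],-(v-c["cy"])/c["fy"],-1.])
    o=np.array(c["origin"]); return np.round(o+d*(z-o[2])/d[2],4)
E
python3 - <<'E'
from h import *
w=viewer.get_calibration("wrist");print({k:w[k] for k in("origin","rotation")})
for n,u,v,z in[("c3",291,14,.018),("c2",289,183,.018),("c1",292,265,.018),("brown",361,153,.05),("white",364,313,.062),("ana",385,240,0),("edge",207,240,0)]: print(n,ray(w,u,v,z))
s=viewer.get_calibration("scene");im=cv2.imread("pics/scene0.png")
for n,u,v,z in[("c3",328,205,.018),("c2",364,180,.018),("c1",381,167,.018),("bay",280,232,0.0),("oil",238,249,.075),("brown",338,169,.05),("white",367,146,.062)]: print(n,ray(s,u,v,z))
cv2.imwrite("pics/crop.png",cv2.resize(im[135:285,215:415],None,fx=4,fy=4,interpolation=cv2.INTER_CUBIC))
E
```

```text
{'origin': array([0.54988917, 0.07431089, 0.37380082]), 'rotation': array([-0.29563844,  0.0017492 ,  0.00040893])}
c3 [0.5246 0.1534 0.018 ]
c2 [ 0.5186 -0.0159  0.018 ]
c1 [ 0.5198 -0.1185  0.018 ]
brown [0.5938 0.023  0.05  ]
white [ 0.6027 -0.1543  0.062 ]
ana [ 0.6348 -0.0934  0.    ]
edge [ 0.4131 -0.0937 -0.    ]
c3 [0.5184 0.1604 0.018 ]
c2 [ 0.5117 -0.0163  0.018 ]
c1 [ 0.5124 -0.1166  0.018 ]
bay [0.5592 0.3273 0.    ]
oil [0.5326 0.4909 0.075 ]
brown [0.5893 0.0252 0.05  ]
white [ 0.5909 -0.1389  0.062 ]
```

View pics/crop.png

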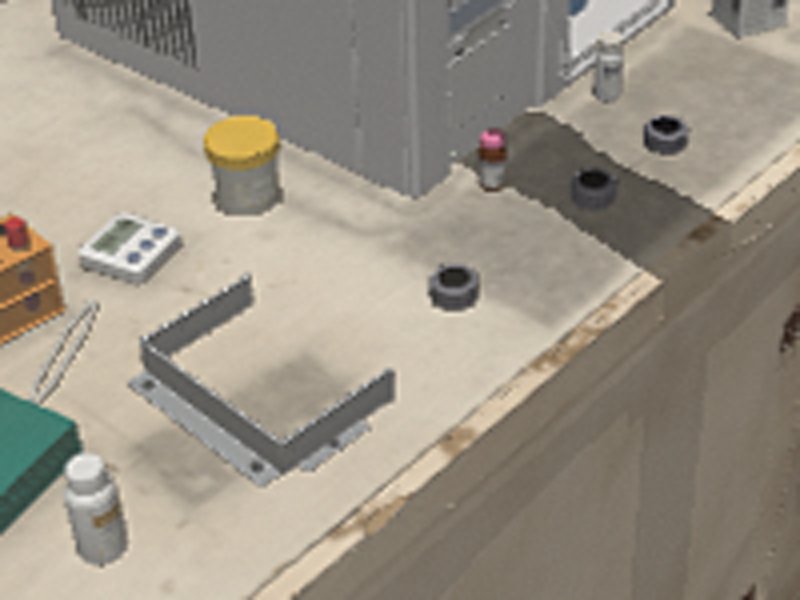

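The crop shows the bay opening toward the caps (-y). Its wall-top corners are at crop (253,278), (143,342), (285,447) and (392,370).

Run:
```python
from h import *
s=viewer.get_calibration("scene")
P=[ray(s,215+(u+.5)/4-.5,135+(v+.5)/4-.5,.03)for u,v in[(253,278),(143,342),(285,447),(392,370)]]
for p in P:print(p)
print([np.linalg.norm(P[i]-P[i+1]) for i in range(3)])
m=(P[0]+P[3])/2;b=(P[1]+P[2])/2;print("mouth",m,"back",b,"ctr",(m+b)/2,"yaw",np.degrees(np.arctan2(*(b-m)[1::-1])),np.degrees(np.arctan2(*(P[1]-P[2])[1::-1])))
```

```text
[0.6279 0.2658 0.03  ]
[0.636  0.3684 0.03  ]
[0.4819 0.3774 0.03  ]
[0.4782 0.2749 0.03  ]
[np.float64(0.10291924018374798), np.float64(0.15436259261880778), np.float64(0.10256675874765668)]
mouth [0.55305 0.27035 0.03   ] back [0.55895 0.3729  0.03   ] ctr [0.556    0.321625 0.03    ] yaw 86.70723688283775 -3.342484799395998
```

Call:
step_arm(
  plan=[2.04, -0.56, 2.8, 0, 0, 0, 0.67, 2.04, -0.56, 2.8, 0, 0, 0, 0.67, 2.04, -0.56, 2.8, 0, 0, 0, 0.67, 2.04, -0.56, 2.8, 0, 0, 0, 0.67, 2.04, -0.56, 2.8, 0, 0, 0, 0.67, 0, 0, 2.5, 0, 0, 0, 0.67, 0, 0, 2.5, 0, 0, 0, 0.67, 0, 0, 1.0, 0, 0, 0, 0.67, 0, 0, 0, 0, 0, 0, 0.67, 0, 0, 0, 0, 0, 0, 0.67],
  newtons=20,
)

```text
time: 0.98
tool_pos: [0.5219, 0.1018, 0.0504]
orientation: [-3.141, 0.0, 1.57]
force: [0.1, 0.6, 0.7]
grip_width: 0.166
gripper_force: 0.0
```

Run:
```python
from h import *
o=observe();print(o["tool_pos"],o["grip_width"],bot.nose_length,o["force"])
s=viewer.get_calibration("side")
for n,u,v,z in[("c1",328,282,.018),("c2",318,250,.018),("c3",308,213,.018),("white",380,267,.062),("brown",350,227,.05)]:print(n,ray(s,u,v,z))
im=viewer.snapshot("side")[:,:,::-1];w=viewer.snapshot("wrist")[:,:,::-1]
cv2.imwrite("pics/a.png",np.hstack([cv2.resize(im[120:320,240:440],None,fx=2,fy=2),cv2.resize(w,None,fx=.62,fy=1)]))
```

```text
[0.52193356 0.10184889 0.05035258] 0.16624904323040812 0.019 [0.1483125  0.60882198 0.66211967]
c1 [ 0.5174 -0.1212  0.018 ]
c2 [ 0.5183 -0.0118  0.018 ]
c3 [0.5235 0.1589 0.018 ]
white [ 0.6032 -0.151   0.062 ]
brown [0.593  0.0176 0.05  ]
```

View pics/a.png

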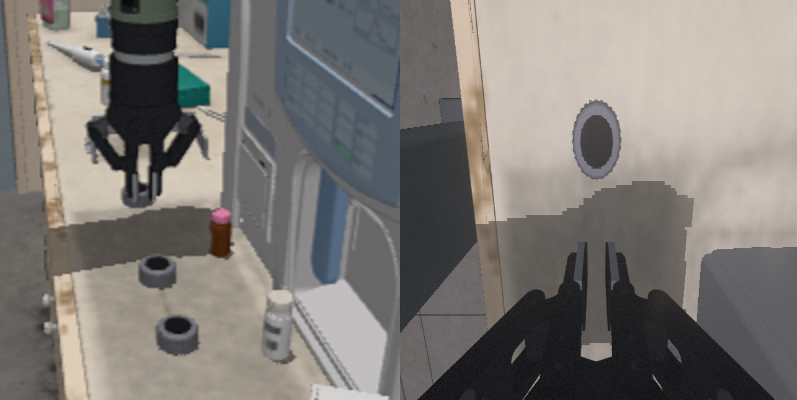

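The left half (side view) shows the gripper above and behind the far cap, with the knuckles well above the vials. The right half (wrist view) shows cap 3 at about (318,140), centred ahead of the fingers. Lowering and pushing.

Call:
step_arm(
  plan=[0, 0, 1.25, 0, 0, 0, 0.67, 0, 0, 1.25, 0, 0, 0, 0.67, 0.8, 0, 0, 0, 0, 0, 0.67, 0.8, 0, 0, 0, 0, 0, 0.67, 0.8, 0, 0, 0, 0, 0, 0.67, 1, -0.06, 0, 0, 0, 0, 0.67, 1, -0.06, 0, 0, 0, 0, 0.67, 1, -0.06, 0, 0, 0, 0, 0.67, 1, -0.06, 0, 0, 0, 0, 0.67, 1, -0.06, 0, 0, 0, 0, 0.67, 1, -0.06, 0, 0, 0, 0, 0.67, 1, -0.06, 0, 0, 0, 0, 0.67, 1, -0.06, 0, 0, 0, 0, 0.67, 1, -0.06, 0, 0, 0, 0, 0.67, 1, -0.06, 0, 0, 0, 0, 0.67, 1, -0.06, 0, 0, 0, 0, 0.67, 1, -0.06, 0, 0, 0, 0, 0.67, 0.6, -0.06, 0, 0, 0, 0, 0.67, 0.4, 0, 0, 0, 0, 0, 0.67, 0, 0, 0, 0, 0, 0, 0.67],
)

```text
time: 2.75
tool_pos: [0.5142, 0.2569, 0.0253]
orientation: [3.141, -0.0, 1.572]
force: [0.6, -0.0, 0.9]
grip_width: 0.166
gripper_force: 0.0
```

Run:
```python
from h import *
o=observe();print(o["tool_pos"],o["force"])
im=viewer.snapshot("scene")[:,:,::-1];w=viewer.snapshot("wrist")[:,:,::-1]
cv2.imwrite("pics/b.png",np.hstack([cv2.resize(im[135:285,215:365],(400,400)),cv2.resize(w,None,fx=.62,fy=1)]))
```

```text
[0.51417724 0.25687724 0.02527383] [ 0.64659314 -0.02138647  0.88796576]
```

View pics/b.png

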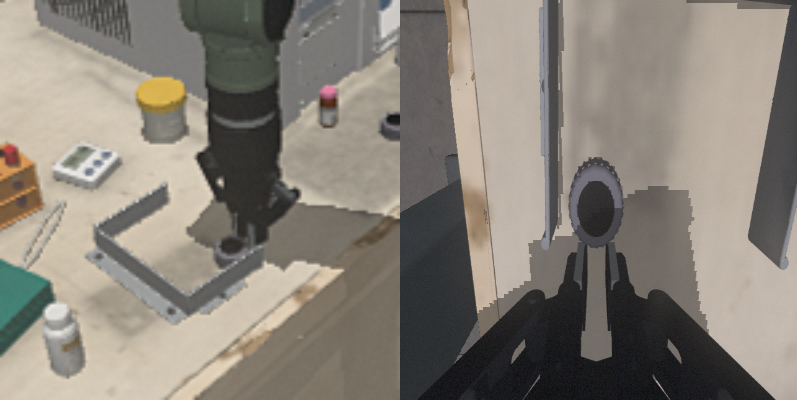

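The scene half shows cap 3 cradled at the bay mouth. In the wrist half it sits at about (318,205), clear of the left wall by about 9 mm. Push on, then go behind cap 2.

Call:
step_arm(
  plan=[1, 0, 0, 0, 0, 0, 0.67, 1, 0, 0, 0, 0, 0, 0.67, 1, 0, 0, 0, 0, 0, 0.67, 1, 0, 0, 0, 0, 0, 0.67, 1, 0, 0, 0, 0, 0, 0.67, 0.6, 0, 0, 0, 0, 0, 0.67, 0.3, 0, 0, 0, 0, 0, 0.67, -1.5, 0, 0, 0, 0, 0, 0.67, -2, 0, 0, 0, 0, 0, 0.67, 0, 0, -3.5, 0, 0, 0, 0.67, 0, 0, -3.5, 0, 0, 0, 0.67, -3.8, -0.1, 0, 0, 0, 0, 0.67, -3.8, -0.1, 0, 0, 0, 0, 0.67, -3.8, -0.1, 0, 0, 0, 0, 0.67, -3.8, -0.1, 0, 0, 0, 0, 0.67, -3.8, -0.1, 0, 0, 0, 0, 0.67, -3.8, -0.1, 0, 0, 0, 0, 0.67, -3.8, -0.1, 0, 0, 0, 0, 0.67, -3.8, -0.1, 0, 0, 0, 0, 0.67, -3.5, -0.1, 0, 0, 0, 0, 0.67],
)

```text
time: 4.52
tool_pos: [0.5042, -0.0618, 0.0954]
orientation: [-3.141, 0.001, 1.569]
force: [0.1, 0.7, -0.0]
grip_width: 0.161
gripper_force: 0.0
```

Call:
step_arm(
  plan=[0, 0, 0, 0, 0, 6.85, 0.67, 0, 0, 0, 0, 0, 6.85, 0.67, 0, 0, 1.5, 0, 0, 0, 0.67, 0, 0, 0, 0, 0, 0, 0.67, 0, 0, 0, 0, 0, 0, 0.67],
)

```text
time: 4.93
tool_pos: [0.5039, -0.0594, 0.0798]
orientation: [-3.139, 0.0, 1.331]
force: [0.9, 0.1, -0.1]
grip_width: 0.161
gripper_force: 0.0
```

Run:
```python
from h import *
o=observe();print(o["tool_pos"],o["orientation"],o["force"])
im=viewer.snapshot("scene")[:,:,::-1];w=viewer.snapshot("wrist")[:,:,::-1]
c=viewer.get_calibration("wrist")
g=cv2.inRange(w[:200],(0,0,0),(60,60,60));n,l,st,ce=cv2.connectedComponentsWithStats(g)
for i in range(1,n):
    if 300<st[i,4]<6000: print(ce[i],st[i,4],ray(c,*ce[i],.018))
cv2.imwrite("pics/c.png",np.hstack([cv2.resize(im[135:285,215:365],(400,400)),cv2.resize(w,None,fx=.62,fy=1)]))
```

```text
[ 0.50387931 -0.0593699   0.07979513] [-3.13930792e+00  2.45197362e-04  1.33115067e+00] [ 0.85503706  0.09941488 -0.11370009]
```

View pics/c.png

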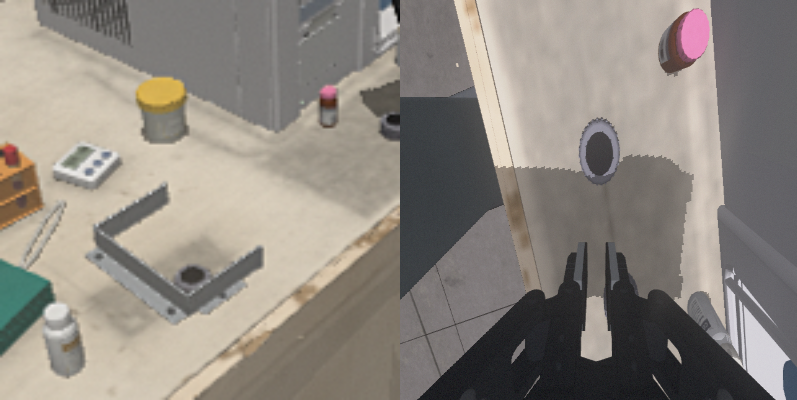

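Cap 3 lies deep inside the bay, at left-crop (190,272). Cap 2 is at wrist (321,150), almost centred ahead of the fingers. Lower and push along the heading.

Call:
step_arm(
  plan=[0, 0.2, 2.7, 0, 0, 0, 0.67, 0, 0, 2.7, 0, 0, 0, 0.67, 0.8, 0, 0, 0, 0, 0, 0.67, 0.8, 0, 0, 0, 0, 0, 0.67, 1, 0, 0, 0, 0, 0, 0.67, 1.2, 0, 0, 0, 0, 0, 0.67, 1.2, 0, 0, 0, 0, 0, 0.67, 1.2, 0, 0, 0, 0, 0, 0.67, 1.2, 0, 0, 0, 0, 0, 0.67, 1.2, 0, 0, 0, 0, 0, 0.67, 1.2, 0, 0, 0, 0, 0, 0.67, 1.2, 0, 0, 0, 0, 0, 0.67, 1.2, 0, 0, 0, 0, 0, 0.67, 1.2, 0, 0, 0, 0, 0, 0.67, 1.2, 0, 0, 0, 0, 0, 0.67, 1.2, 0, 0, 0, 0, 0, 0.67, 1.2, 0, 0, 0, 0, 0, 0.67, 1.2, 0, 0, 0, 0, 0, 0.67, 1.2, 0, 0, 0, 0, 0, 0.67, 1.2, 0, 0, 0, 0, 0, 0.67],
)

```text
time: 6.7
tool_pos: [0.5562, 0.1418, 0.0262]
orientation: [-3.141, 0.0, 1.332]
force: [0.4, -0.5, -0.3]
grip_width: 0.162
gripper_force: 0.1
```

Call:
step_arm(
  plan=[1.2, 0, 0, 0, 0, 0, 0.67, 1.2, 0, 0, 0, 0, 0, 0.67, 1.2, 0, 0, 0, 0, 0, 0.67, 1.2, 0, 0, 0, 0, 0, 0.67, 1.2, 0, 0, 0, 0, 0, 0.67, 1.2, 0, 0, 0, 0, 0, 0.67, 1.2, 0, 0, 0, 0, 0, 0.67, 1.0, 0, 0, 0, 0, 0, 0.67, 0.6, 0, 0, 0, 0, 0, 0.67, 0, 0, 0, 0, 0, 0, 0.67],
)

```text
time: 7.53
tool_pos: [0.58, 0.2393, 0.0263]
orientation: [3.141, -0.001, 1.333]
force: [0.1, 1.0, -0.2]
grip_width: 0.164
gripper_force: 0.0
```

Run:
```python
from h import *
o=observe();print(o["tool_pos"],o["orientation"],o["force"])
im=viewer.snapshot("scene")[:,:,::-1];w=viewer.snapshot("wrist")[:,:,::-1]
cv2.imwrite("pics/d.png",np.hstack([cv2.resize(im[135:285,215:365],(400,400)),cv2.resize(w,None,fx=.62,fy=1)]))
```

```text
[0.58000892 0.23925316 0.02630026] [ 3.14113309e+00 -5.64466216e-04  1.33312391e+00] [ 0.11327496  0.98071095 -0.1532296 ]
```

View pics/d.png

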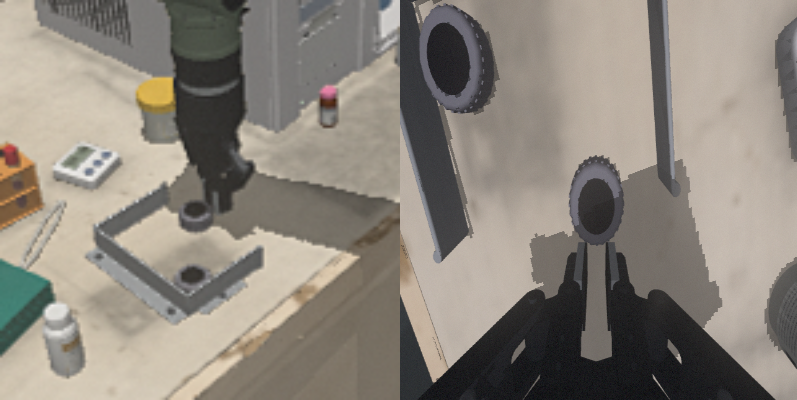

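Cap 2 is cradled at the mouth at wrist (318,200), with roughly 25 mm to the right wall. Cap 3 is still in place. Continue, then go behind cap 1.

Call:
step_arm(
  plan=[0.8, 0, 0, 0, 0, 0, 0.67, 1.2, 0, 0, 0, 0, 0, 0.67, 1.2, 0, 0, 0, 0, 0, 0.67, 1.2, 0, 0, 0, 0, 0, 0.67, 1.2, 0, 0, 0, 0, 0, 0.67, 1, 0, 0, 0, 0, 0, 0.67, 0.6, 0, 0, 0, 0, 0, 0.67, 0.3, 0, 0, 0, 0, 0, 0.67, -1.5, 0, 0, 0, 0, 0, 0.67, -2, 0, 0, 0, 0, 0, 0.67, 0, 0, -3, 0, 0, 0, 0.67, 0, 0, -3, 0, 0, 0, 0.67, 0, 0, -3, 0, 0, 0, 0.67],
)

```text
time: 8.72
tool_pos: [0.5883, 0.2758, 0.1166]
orientation: [-3.14, 0.001, 1.331]
force: [0.9, -0.1, 0.3]
grip_width: 0.167
gripper_force: 0.0
```

Call:
step_arm(
  plan=[-3.7, 0.24, 0, 0, 0, 0, 0.67, -3.7, 0.24, 0, 0, 0, 0, 0.67, -3.7, 0.24, 0, 0, 0, 0, 0.67, -3.7, 0.24, 0, 0, 0, 0, 0.67, -3.7, 0.24, 0, 0, 0, 0, 0.67, -3.7, 0.24, 0, 0, 0, 0, 0.67, -3.7, 0.24, 0, 0, 0, 0, 0.67, -3.7, 0.24, 0, 0, 0, 0, 0.67, -3.7, 0.24, 0, 0, 0, 0, 0.67, -3.7, 0.24, 0, 0, 0, 0, 0.67, -3.7, 0.24, 0, 0, 0, 0, 0.67, -3.7, 0.24, 0, 0, 0, 0, 0.67, 0, 0, 0, 0, 0, -4.25, 0.67, 0, 0, 0, 0, 0, -4.25, 0.67, 0, 0, 2, 0, 0, 0, 0.67, 0, 0, 0, 0, 0, 0, 0.67, 0, 0, 0, 0, 0, 0, 0.67],
)

```text
time: 10.13
tool_pos: [0.5108, -0.1611, 0.0956]
orientation: [-3.139, -0.001, 1.479]
force: [0.2, -0.7, -0.4]
grip_width: 0.163
gripper_force: 0.0
```

Run:
```python
from h import *
o=observe();print(o["tool_pos"],o["orientation"],o["force"])
im=viewer.snapshot("scene")[:,:,::-1];w=viewer.snapshot("wrist")[:,:,::-1];s=viewer.snapshot("side")[:,:,::-1]
cv2.imwrite("pics/e.png",np.hstack([cv2.resize(im[160:260,230:330],(266,400)),cv2.resize(w,(266,400)),cv2.resize(s[200:320,240:440],(266,400))]))
c=viewer.get_calibration("wrist");print(c)
g=cv2.inRange(w[:230,200:420],(0,0,0),(55,55,55));n,l,st,ce=cv2.connectedComponentsWithStats(g)
for i in range(1,n):
    if st[i,4]>200: p=ce[i]+[200,0];print(p,st[i,4],ray(c,*p,.018))
```

```text
[ 0.51078611 -0.16114732  0.09562918] [-3.13895680e+00 -8.45148781e-04  1.47943424e+00] [ 0.24776017 -0.66755765 -0.40873285]
{'fx': 326.4441763719427, 'fy': 326.4441763719427, 'cx': 316.3399147696174, 'cy': 198.51666582796966, 'origin': array([ 0.51904673, -0.08743738,  0.22099904]), 'rotation': array([-2.96100963e-01, -1.66221072e-04, -9.01268101e-02])}
[316.50797267 165.87699317] 439 [ 0.5155 -0.1277  0.018 ]
```

View pics/e.png

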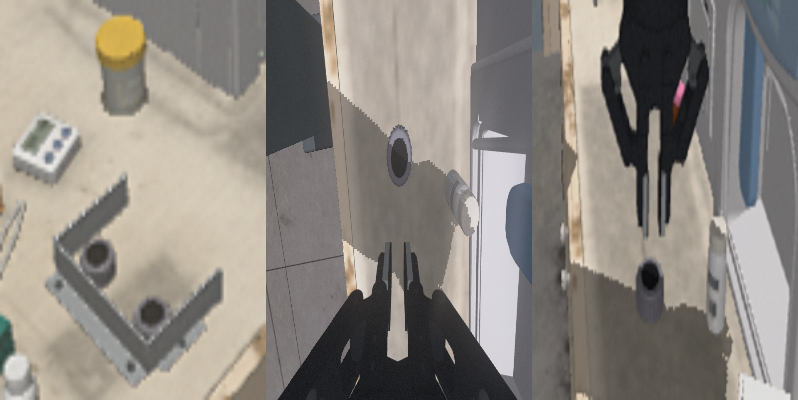

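Left panel: caps 2 and 3 lie in the bay. Middle panel: cap 1 is at wrist (321,155), about 3 mm right of the line. Right panel: the white vial is clear of the fingers.

Call:
step_arm(
  plan=[-1, 0.3, 0, 0, 0, 0, 0.67, 0, 0, 2.5, 0, 0, 0, 0.67, 0, 0, 2.5, 0, 0, 0, 0.67, 0, 0, 2, 0, 0, 0, 0.67, 0.8, 0, 0, 0, 0, 0, 0.67, 0.8, 0, 0, 0, 0, 0, 0.67, 0.8, 0, 0, 0, 0, 0, 0.67, 1.2, 0, 0, 0, 0, 0, 0.67, 1.2, 0, 0, 0, 0, 0, 0.67, 1.2, 0, 0, 0, 0, 0, 0.67, 1.2, 0, 0, 0, 0, 0, 0.67, 1.2, 0, 0, 0, 0, 0, 0.67, 1.2, 0, 0, 0, 0, 0, 0.67, 1.2, 0, 0, 0, 0, 0, 0.67, 1.2, 0, 0, 0, 0, 0, 0.67, 1.2, 0, 0, 0, 0, 0, 0.67, 1.2, 0, 0, 0, 0, 0, 0.67, 1.2, 0, 0, 0, 0, 0, 0.67, 1.2, 0, 0, 0, 0, 0, 0.67, 1.2, 0, 0, 0, 0, 0, 0.67],
)

```text
time: 11.95
tool_pos: [0.5304, 0.0087, 0.0262]
orientation: [-3.142, -0.0, 1.48]
force: [1.2, 0.1, -0.0]
grip_width: 0.164
gripper_force: 0.1
```

Call:
step_arm(
  plan=[1.2, 0, 0, 0, 0, 0, 0.67, 1.2, 0, 0, 0, 0, 0, 0.67, 1.2, 0, 0, 0, 0, 0, 0.67, 1.2, 0, 0, 0, 0, 0, 0.67, 1.2, 0, 0, 0, 0, 0, 0.67, 1.2, 0, 0, 0, 0, 0, 0.67, 1.2, 0, 0, 0, 0, 0, 0.67, 1.2, 0, 0, 0, 0, 0, 0.67, 1.2, 0, 0, 0, 0, 0, 0.67, 1.2, 0, 0, 0, 0, 0, 0.67, 1.2, 0, 0, 0, 0, 0, 0.67, 1.2, 0, 0, 0, 0, 0, 0.67, 1.2, 0, 0, 0, 0, 0, 0.67, 1.2, 0, 0, 0, 0, 0, 0.67, 1.2, 0, 0, 0, 0, 0, 0.67, 1.0, 0, 0, 0, 0, 0, 0.67, 0.6, 0, 0, 0, 0, 0, 0.67, 0, 0, 0, 0, 0, 0, 0.67],
)

```text
time: 13.45
tool_pos: [0.5482, 0.2041, 0.0263]
orientation: [3.141, -0.0, 1.482]
force: [0.4, 0.1, -0.3]
grip_width: 0.167
gripper_force: 0.0
```

Run:
```python
from h import *
o=observe();print(o["tool_pos"],o["orientation"],o["force"])
im=viewer.snapshot("scene")[:,:,::-1];w=viewer.snapshot("wrist")[:,:,::-1]
cv2.imwrite("pics/f.png",np.hstack([cv2.resize(im[135:285,215:365],(400,400)),cv2.resize(w,None,fx=.62,fy=1)]))
```

```text
[0.54824242 0.20413866 0.02628097] [ 3.14124028e+00 -3.95258864e-04  1.48164176e+00] [ 0.37618254  0.10730447 -0.32237195]
```

View pics/f.png

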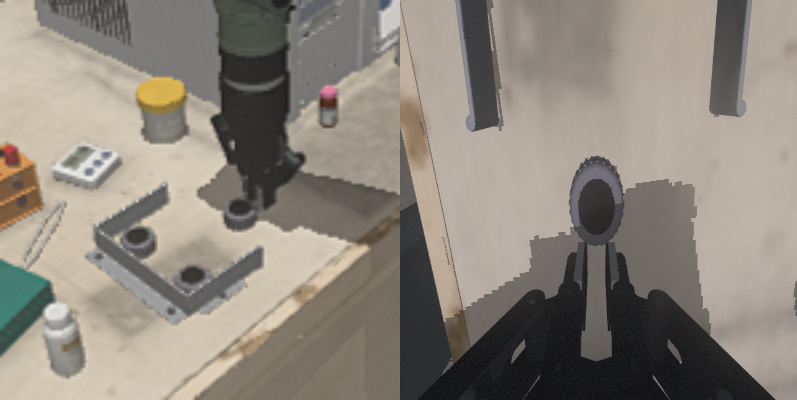

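Cap 1 is cradled in front of the mouth and centred, at wrist (318,200), between the walls at columns about 160 and 500. Finish, retreat and lift.

Call:
step_arm(
  plan=[0.8, 0, 0, 0, 0, 0, 0.67, 1.2, 0, 0, 0, 0, 0, 0.67, 1.2, 0, 0, 0, 0, 0, 0.67, 1.2, 0, 0, 0, 0, 0, 0.67, 1.2, 0, 0, 0, 0, 0, 0.67, 1.0, 0, 0, 0, 0, 0, 0.67, 0.8, 0, 0, 0, 0, 0, 0.67, 0.4, 0, 0, 0, 0, 0, 0.67, 0.2, 0, 0, 0, 0, 0, 0.67, 0, 0, 0, 0, 0, 0, 0.67, -1.5, 0, 0, 0, 0, 0, 0.67, -2.5, 0, 0, 0, 0, 0, 0.67, -3, 0, 0, 0, 0, 0, 0.67, 0, 0, -4, 0, 0, 0, 0.67, 0, 0, -4, 0, 0, 0, 0.67, 0, 0, -4, 0, 0, 0, 0.67, 0, 0, -4, 0, 0, 0, 0.67, 0, 0, 0, 0, 0, 0, 0.67, 0, 0, 0, 0, 0, 0, 0.67],
)

```text
time: 15.13
tool_pos: [0.5508, 0.2118, 0.1894]
orientation: [3.136, -0.002, 1.479]
force: [1.3, 0.1, -0.5]
grip_width: 0.162
gripper_force: 0.0
```

Run:
```python
from h import *
o=observe();print(o["tool_pos"],o["force"])
im=viewer.snapshot("scene")[:,:,::-1];w=viewer.snapshot("wrist")[:,:,::-1]
cv2.imwrite("pics/g.png",np.hstack([cv2.resize(im[135:285,215:415],(400,300)),cv2.resize(w,(400,300))]))
```

```text
[0.5508472  0.21176431 0.18935143] [ 1.31656666  0.10882082 -0.48184414]
```

View pics/g.png

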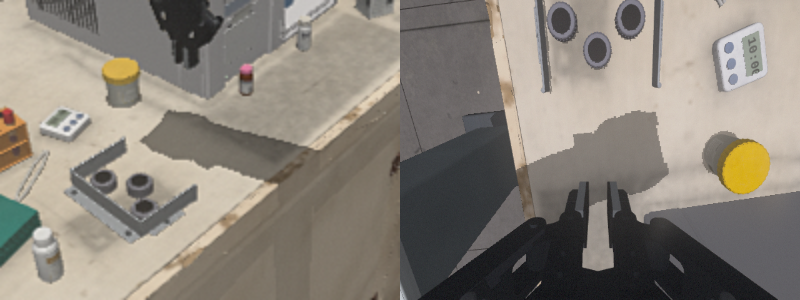

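All three caps lie flat inside the bay: in the wrist half they are at (562,22), (631,18) and (597,50), with the mouth at row 90. The vials and oil bottle are standing where they were.

```bash
python3 -c "
from plant import bot
print(bot.hand_in())"
```

```text
the job is handed in; nothing more can be done
None
```

I swept all three caps into the bay, where they lie flat and wholly inside; the vials and oil bottle still stand where they were, and I handed the job in at about 15 s of the 67 s allowed.

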